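# Set the roller length gauge and hold it at its mark

### The job

Bring the roller length gauge into use: lift its sprung black knob, swing the gauge head by it from the parked notch (yellow tab) round to the working notch (green tab) and let the knob drop fully home. Then grip the orange crossbar, draw the sprung leg out until its red pointer stands over the green band and, keeping hold of the crossbar with the pointer on the band, slide your grip along the bar so that it pushes the red cam bail fully in against its stop. Finish while still gripping the crossbar there with the bail closed, and leave the loose things around the gauge where they are.

Things in the scene. Friction and masses are not known exactly. Their poses are not given: they have to be found in the camera images.
- pivot (a point): top centre of the steel boss on the gauge head's vertical swing axis, 56 mm above the table, over a fixed grey round base plate (260 mm across, 12 mm thick; place and turn vary). The frame turns with the aluminium head: +x points from the pivot along the leg rail (away from the knob), +y to the white scale, -y to the orange crossbar's free end, +z up.
- head (a joint): swing of the gauge head, rad, counter-clockwise from above; 1.0 = parked notch (yellow tab), 0 = working notch (green tab); stops at -0.08 and 1.08. Stays where left; turning needs about 0.3 N m. It turns only while the plunger's pin is lifted out of its notch.
- work_notch (a point): middle of the working notch, at the top face of the steel quadrant on the base (32 mm above the table), 95 mm from the pivot axis; a green tab is painted just outside it. The notch is 17 mm wide along the arc, so the 12 mm round-ended pin enters within about 3 mm. Its x axis is the direction the leg will point once the head is home.
- knob (a point): centre of the waist (26 mm diameter, 20 mm high) of the black plunger knob on the head's tail, 95 mm from the pivot axis on the side away from the leg, 90 mm above the table when down. A 36 mm cap with a yellow dot sits on the waist, its top 15 mm above this point; 30 mm of free space below this point. Round; rides with the head and does not spin.
- plunger (a joint): lift of the plunger, m: 0 = pin fully home in a notch, 0.030 = highest. A spring and weight push it down with about 5 N when down and 10 N when up. The pin clears the quadrant above 0.018; released over a notch it snaps home, released elsewhere it rides on the quadrant at 0.018.
- leg: the sliding steel leg with its orange crossbar and red pointer; origin at the black block on the rail's centre line, at the crossbar's axis, 75 mm above the table. Slides along its own x axis, outwards from the pivot, 100 mm at most; starts fully in (origin 105 mm from the pivot). A spring pulls it in with about 2 N when in, 5 N when out, so it runs back when let go.
- crossbar (a point): grip point on the axis of the orange crossbar, 75 mm above the table, 25 mm from its free end, 110 mm from the leg's centre line. The bar lies level along y (-y = to the free end), 12 mm thick along x (x = outwards, the way the leg slides), 16 mm high, free space round and under it. Fingers closed across x hold the leg and can still slide along the bar.
- pointer (a point): tip part of the red pointer, in line with the crossbar's axis, over the white scale on the other side of the rail (40 mm from the leg's centre line), 67 mm above the table
- green_band (a point): centre of the green length mark on the white scale, a band 10 mm wide along the leg's direction; set somewhere 40 to 85 mm outwards of where the pointer starts; it does not move on the head. Its x axis points outwards along the leg. The pointer is on the mark when within 5 mm of this point along x.
- bail (a point): middle of the outer face (toward the crossbar's free end) of the red cam bail: a bar 202 mm long, 16 mm high, 8 mm thick, parallel to the leg, bridging 6 mm above the crossbar (axis 97 mm, top 105 mm above the table) on end posts 190 mm apart, well clear of fingers at the mark. Fingers on the crossbar outside it push it with their sides. +y = closing, toward the rail.
- cam_bail (a joint): slide of the red cam bail, m: about 0 = open (58 mm from the leg's centre line), 0.026 = fully closed against its stop, toward the rail. Stiff: about 2 to 3 N; stays where left.
- bearing: loose steel ball-bearing ring, 52 mm across, 15 mm high, flat on the table near the gauge; origin at its underside. To be left alone.
- end_cap: loose black roller end cap, 76 mm across, 30 mm high, near the gauge; origin at its underside. To be left alone.
- spray_can: loose blue aerosol can, 66 mm across, 190 mm high; origin at its underside. To be left alone.
- carton: loose brown cardboard box 130 x 180 x 80 mm high; origin at its underside. To be left alone.
- spanner: loose steel spanner lying flat, 200 mm long; origin at its underside. To be left alone.
- spray_bottle: loose white spray bottle with yellow trigger head, 80 mm across, 200 mm high; origin at its underside. To be left alone.
- collar: loose brass shaft collar, 44 mm across, 20 mm high; origin at its underside. To be left alone.

How it is judged (in metres and radians):
On the way, in this order (a step that is already met when the one before it is completed fails the run):
1. the plunger knob is lifted clear of the parked notch (value of joint plunger above 0.0185 m and value of joint head above 0.8 rad), for 0.1 s.
2. the head stands at the working notch with the plunger dropped home (value of joint head between -0.05 and 0.05 rad and value of joint plunger below 0.004 m), for 0.2 s.
3. the crossbar is gripped and the leg held with its pointer on the green band, the bail still open (x of pointer in the frame of green_band between -0.005 and 0.005 m and contact force between the fingers and leg above 1 N and value of joint cam_bail below 0.01 m), for 0.2 s.
4. the bail is pushed fully closed with the pointer still held on the band (x of pointer in the frame of green_band between -0.005 and 0.005 m and contact force between the fingers and leg above 1 N and value of joint cam_bail above 0.022 m), for 0.2 s.
At the end, for the whole second after the job is handed in: The robot still grips the crossbar (over 1 N between fingers and leg), the pointer is within 5 mm of the green band's middle and still, the red bail is closed (over 22 of its 26 mm), the head is in the working notch (within 0.05 rad) and the plunger home (within 4 mm) (all of step 2 and all of step 4 and linear speed of leg below 0.01 m/s); the arm keeps its last pose, push and grip.
It fails at once if the bail was pushed in with the pointer off the green band (value of joint cam_bail above 0.01 m and (x of pointer in the frame of green_band below -0.008 m or x of pointer in the frame of green_band above 0.008 m)).
It fails at once if a loose thing around the gauge was pushed away or knocked over (distance of any of bearing, end_cap, spray_can, carton, spanner, spray_bottle, collar from where it was at the start of the episode above 0.03 m or angle between any of spray_can, spray_bottle's own z axis and vertical above 0.5 rad).
It also fails if it takes over 59 s, if anything falls off the work surface, if the arm or the gripper's body presses on something with over 40 N, if the wrist force passes 120 N, or if a joint passes its speed limit or range.

### The arm

A 6-joint arm with a two-finger parallel gripper is mounted at the origin on the work surface. World frame = base frame: x ahead of the robot, y to its left, z up, the work surface at z = 0. Lengths are in m, angles in degrees, forces in N, time in s.
With the tool pointing down it reaches from about 0.35 to 0.875 m from the base axis. Payload 4.2 kg.
Tool frame: the origin (TCP) lies midway between the tips of the shut fingers; the grasp point (between the pads) lies 19 mm behind it; y points along the fingers, z is the direction in which the jaws open and shut, and the axes are right-handed (so a half turn about y gives the same grasp; the last joint's range is limited). The gripper opens to 87 mm and grips with 3 to 60 N. Pads are 19 mm wide; open, the fingers measure 117 mm over their backs; the gripper's body (75 mm by 190 mm) begins 51 mm behind the grasp point.
Start: joints at [86.666, 22.042, 0.453, 0, -68.411, -14.817], TCP at [0.195, 0.594, 0.223] pointing down, gripper open.
Joint ranges: [-179.83, 179.83], [-69.29, 118.12], [-61.27, 80.66], [-181.25, 117.63], [-171.15, -9.14], [-177.46, 177.46]. Speed limits (degrees/s): [159.86, 159.86, 180, 180, 180, 180].

### API

Orientations are given as [roll, pitch, yaw] about the fixed x, y, z axes, in that order (R = Rz(yaw) Ry(pitch) Rx(roll)).
In Python, from workcell import env gives the robot as it stands. The module is installed in compiled form; this text tells all that it offers. Calls block until the motion is done:
- env.goto(position, orientation): joint-space move of the TCP to a pose.
- env.move_straight(position, rotation=None, rate=0.15, force_limit=None): straight line of the TCP; rotation=None keeps the orientation; rate is the mean speed in m/s. With force_limit (N) it stops when the force on the tool has changed by that much, and returns True; else False.
- env.set_joints(angles): joint-space move.
- env.gripper_to(opening, grasp_force=None): opening from 0.0 (shut) to 1.0 (fully open); grasp_force is the grip in N (None keeps the last); returns when the fingers have stopped.
- env.dwell(seconds).
- env.inverse_kinematics(position, orientation): joint angles nearest the present ones, or None.
- env.read_state(): the state.
- env.grab_frame(name): name is "side" or "top"; returns a dict with "image" (400x640x3 uint8, blue, green, red), "fx", "fy", "cx", "cy" (pixels), "position" and "orientation" of the camera in the world. Camera axes: x right, y up, looking along -z (the intrinsics and any distortion apply to the point x, -y, -z); pixel columns grow to the right and rows downward; lengths in m; the calibration is good to about 2 mm. A picture is of the moment at which its call begins. There is no depth.
A pose or a line that the arm cannot do raises env.Unreachable and nothing moves.
- env.close_job(): hands the job in, once; it reports no verdict.
Trained networks look in a picture, given as the dict that the camera call returned (one of the last four; its "shot" number tells which), for a name from the list of things; names that differ only in an ending like _2 or _b are one class to them, and where a whole thing is asked for, a point or a joint stands for the part that bears it (a point fixed in the world has none). Each returns a list of dicts, best first, with "score" (0 to 1); they miss things now and then, are a little off and sometimes report something else, mostly with a low value. They report only what shows in the picture. A call takes as long as a camera call.
- env.search_frame(picture, thing): "xyz" ([x, y, z] in m, in world coordinates, good to about 4 mm: the middle of the surface that is visible of it).
- env.trace(picture, thing): "mask" (400x640 bool, what is visible of it).
The state is a dict: "clock": time; "joint_positions": joint angles; "qvel": joint speeds; "joint_torque": joint torques, N m; "position": TCP position; "tool_rot": TCP orientation; "force": force on the tool from outside, world axes, zero at the start; "wrist_torque": the same for the moment, N m; "opening": opening from 0.0 (shut) to 1.0 (fully open).
Only numpy, scipy, OpenCV 4.12 (cv2) and the standard library are available. Lean on these libraries where they do the work, as an engineer would, in place of code of your own. Each camera call takes 0.05 s, during which the arm holds its last target.

## Working session

There is one attempt and no reset: what is moved stays moved. The work goes in short steps, each a Python script; the robot and the scene stay as the last script left them, time stands still between calls to the robot, and variables do not carry over. Pictures are saved under pics/ and viewed, and the job is handed in when it is done.

```bash
mkdir -p pics; ls; python3 - <<'E'
from workcell import env
import cv2,json
s=env.read_state();print(s)
for n in("side","top"):
    f=env.grab_frame(n);cv2.imwrite(f"pics/{n}0.png",f["image"])
    print({k:v for k,v in f.items() if k!="image"})
    for t in["pivot","work_notch","knob","crossbar","pointer","green_band","bail","leg","spray_can","spray_bottle","carton","end_cap","bearing","spanner","collar"]:
        try:
            r=env.search_frame(f,t);print(n,t,[([round(x,3) for x in d["xyz"]],round(d["score"],2)) for d in r[:2]])
        except Exception as e:print(t,e)
E
```

```text
pics
{'clock': 0.0, 'joint_positions': array([ 8.66650648e+01,  2.20917503e+01,  3.78394294e-01, -3.00922506e-02,
       -6.84087139e+01, -1.48182004e+01]), 'qvel': array([-0.1502502 , -0.03004793,  0.04413619, -0.00428364, -0.03084177,
       -0.00500204]), 'joint_torque': array([ 3.68909980e-05, -3.90659630e+01,  1.87404370e+01,  4.21958864e+00,
        1.10141945e-02, -1.93395322e-04]), 'position': array([0.19449543, 0.59333197, 0.22143684]), 'tool_rot': array([-8.98748371e+01,  4.19309746e-03,  1.61835766e+02]), 'force': array([-0.04684581,  0.01131364,  0.33963815]), 'wrist_torque': array([ 0.02993699, -0.00728527, -0.01754437]), 'opening': 1.000343245837401}
{'fx': 455.58973529049393, 'fy': 455.58973529049393, 'cx': 325.2713069627789, 'cy': 194.54590515591735, 'position': array([0.32497478, 0.80851567, 0.91630132]), 'orientation': array([  46.20603727,   -0.46561444, -166.10389688]), 'shot': 1}
side pivot [([0.637, 0.163, 0.063], 0.57)]
side work_notch [([0.596, 0.19, 0.038], 0.8)]
side knob [([0.468, 0.207, 0.108], 0.76)]
side crossbar [([0.667, 0.132, 0.061], 0.81)]
side poin
[... 744 characters left out ...]
0.51029348, -91.55763916]), 'shot': 2}
top pivot [([0.648, 0.149, 0.066], 0.74)]
top work_notch [([0.591, 0.154, 0.042], 0.86)]
top knob []
top crossbar [([0.675, 0.128, 0.063], 0.58)]
top pointer [([0.675, 0.125, 0.067], 0.74)]
top green_band []
top bail [([0.689, 0.079, 0.103], 0.6), ([0.344, -0.387, 0.004], 0.58)]
top leg [([0.677, 0.124, 0.067], 0.89)]
top spray_can [([0.556, 0.422, 0.165], 0.56)]
top spray_bottle [([0.419, 0.411, 0.126], 0.61), ([0.39, 0.342, 0.019], 0.57)]
top carton [([0.553, -0.447, 0.08], 0.8)]
top end_cap [([0.388, 0.268, 0.014], 0.94)]
top bearing [([0.376, 0.105, 0.015], 0.53)]
top spanner [([0.347, -0.387, 0.002], 0.96)]
top collar [([0.39, 0.342, 0.017], 0.52)]
```

View pics/side0.png

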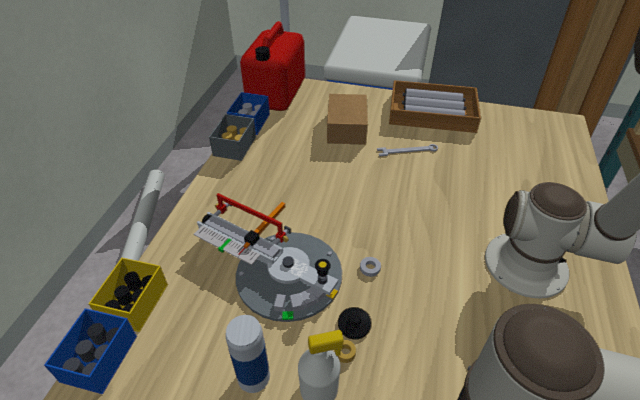

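View pics/top0.png

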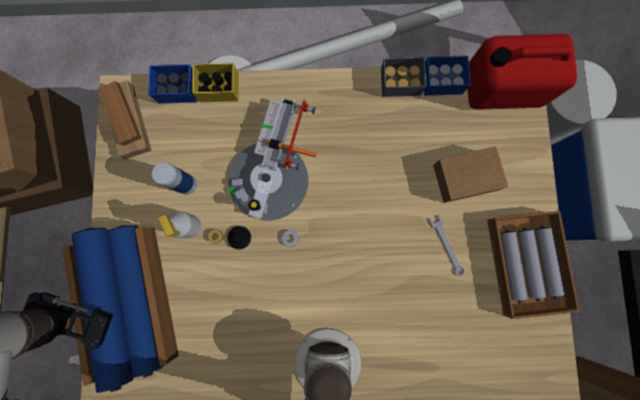

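```bash
cat > h.py <<'E'
import numpy as np,cv2
from scipy.spatial.transform import Rotation as R
def rot(f): return R.from_euler('xyz',f["orientation"],degrees=True).as_matrix()
def px2w(f,u,v,z):
    d=rot(f)@np.array([(u-f["cx"])/f["fx"],-(v-f["cy"])/f["fy"],-1.0]); p=np.array(f["position"])
    return p+d*(z-p[2])/d[2]
def w2px(f,P):
    c=rot(f).T@(np.array(P)-f["position"]); return np.array([f["cx"]+f["fx"]*c[0]/-c[2], f["cy"]-f["fy"]*c[1]/-c[2]])
def crop(f,u0,v0,w,h,k,name):
    im=f["image"][v0:v0+h,u0:u0+w]; cv2.imwrite(name,cv2.resize(im,None,fx=k,fy=k,interpolation=cv2.INTER_CUBIC))
def obj(e,k): return e
E
python3 - <<'E'
from workcell import env
from h import *
import pickle
F={}
for n in("side","top"):
    F[n]=env.grab_frame(n)
pickle.dump(F,open("F0.pkl","wb"))
crop(F["side"],180,180,200,150,4,"pics/s1.png")
crop(F["top"],210,90,130,140,4,"pics/t1.png")
E
```

```text
(no output)
```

View pics/s1.png

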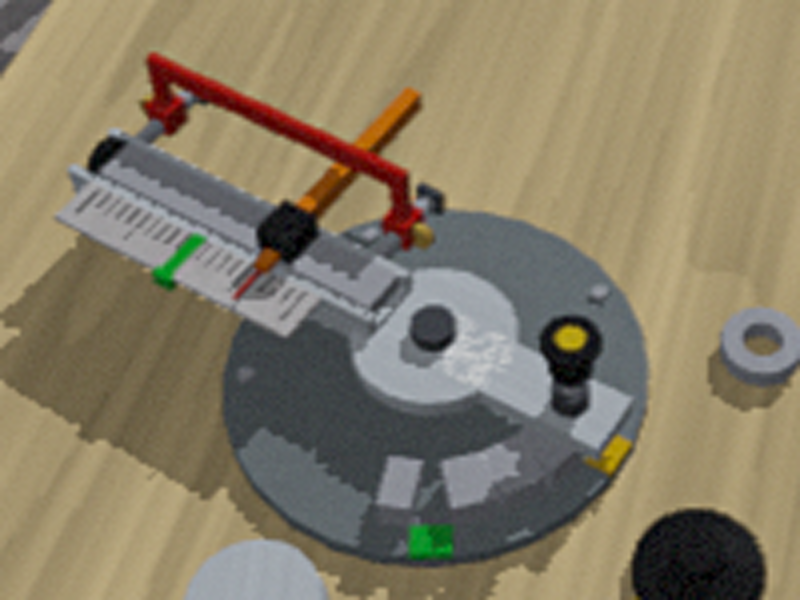

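View pics/t1.png

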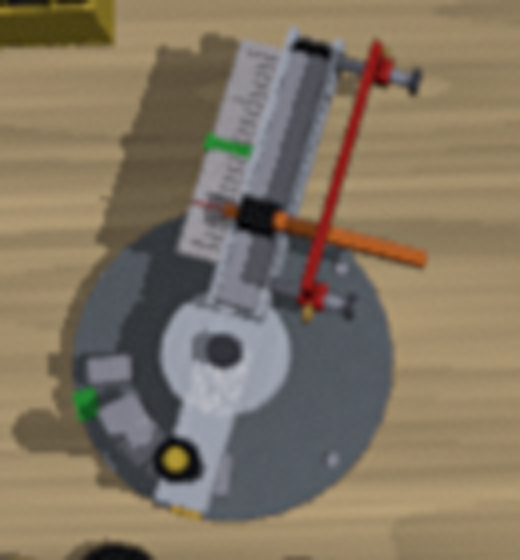

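```bash
python3 - <<'E'
from h import *
import pickle
F=pickle.load(open("F0.pkl","rb"))
S=lambda x,y,z:px2w(F["side"],180+x/4,180+y/4,z).round(4)
T=lambda x,y,z:px2w(F["top"],210+x/4,90+y/4,z).round(4)
pk=S(571,337,.105),T(176,459,.105);pp=S(434,322,.056),T(225,351,.056);n=S(429,483,.032),T(118,391,.032)
g=S(430,541,.032),T(86,404,.032)
bar=S(405,102,.083),T(425,259,.083);blk=S(288,226,.09),T(258,214,.09)
gb=S(180,262,.062),T(228,146,.062);ptr=S(237,296,.067),T(195,204,.067)
be=S(155,60,.105),S(400,180,.105),T(376,45,.105),T(306,300,.105)
for k,v in dict(knob=pk,piv=pp,notch=n,gtab=g,barend=bar,blk=blk,gb=gb,ptr=ptr,bail=be).items():print(k,*v)
for a,b in zip(pk,pp):print(np.linalg.norm((a-b)[:2]),np.degrees(np.arctan2(*(b-a)[1::-1])))
for a,b in zip(n,pp):print(np.linalg.norm((a-b)[:2]),np.degrees(np.arctan2(*(b-a)[1::-1])))
for a,b in zip(g,pp):print(np.linalg.norm((a-b)[:2]),np.degrees(np.arctan2(*(b-a)[1::-1])))
print((be[1]-be[0]),(be[3]-be[2]))
E
```

```text
knob [0.4736 0.2038 0.105 ] [0.4753 0.2033 0.105 ]
piv [0.5639 0.1765 0.056 ] [0.5648 0.1745 0.056 ]
notch [0.5395 0.2685 0.032 ] [0.5399 0.263  0.032 ]
gtab [0.5279 0.3038 0.032 ] [0.5302 0.2883 0.032 ]
barend [0.6272 0.0309 0.083 ] [0.6266 0.017  0.083 ]
blk [0.6601 0.1542 0.09  ] [0.6638 0.1434 0.09  ]
gb [0.7246 0.1752 0.062 ] [0.7278 0.1703 0.062 ]
ptr [0.6794 0.1948 0.067 ] [0.68   0.1956 0.067 ]
bail [0.7859 0.0549 0.105 ] [0.6018 0.1151 0.105 ] [0.79   0.0499 0.105 ] [0.5921 0.106  0.105 ]
0.09433652526990799 -16.82140989004085
0.09401962561082657 -17.837537185801878
0.09518067030652812 -75.14613526436764
0.09193617351184462 -74.28573776936175
0.1322924412050817 -74.20928031633797
0.11894368415346819 -73.08851596872984
[-0.1841  0.0602  0.    ] [-0.1979  0.0561  0.    ]
```

```bash
cat > geo.py <<'E'
import numpy as np
piv=np.array([.5645,.1755]); r=.095
AP=-17.3; AW=-74.6
def knob(a): t=np.radians(a+180); return piv+r*np.array([np.cos(t),np.sin(t)])
def wframe(a=AW):
    t=np.radians(a); return np.array([np.cos(t),np.sin(t)]),np.array([-np.sin(t),np.cos(t)])
def ori(jaw): return [-90,0,((jaw-90)+180)%360-180]
E
python3 - <<'E'
from workcell import env
from geo import *
print(env.read_state()["clock"])
I=env.inverse_kinematics
for off in(0,180):
  for a in(AP,-45,AW):
    p=knob(a); print(a,off,p.round(3),I([*p,.071],ori(off+a-AW)))
u,v=wframe()
for off in(0,180):
  for x in(.105,.19):
   for y in(-.11,-.03):
    p=piv+x*u+y*v; print(p.round(3),I([*p,.056],ori(AW+off)))
E
```

```text
1.7
-17.3 0 [0.474 0.204] [ 4.13190722e+01  2.11882159e+01 -2.60842985e+01 -2.54444375e-14
 -4.27274856e+01 -1.64019072e+02]
-45 0 [0.497 0.243] [ 42.79512817  24.20867605 -20.81091062   0.         -44.98041334
 166.80487183]
-74.6 0 [0.539 0.267] [ 41.747266    28.09569482 -13.76411067   0.         -48.14019451
 138.252734  ]
-17.3 180 [0.474 0.204] [ 41.3190722   21.18821585 -26.08429852   0.         -42.72748563
  15.9809278 ]
-45 180 [0.497 0.243] [ 42.79512817  24.20867605 -20.81091062   0.         -44.98041334
 -13.19512817]
-74.6 180 [0.539 0.267] [ 41.747266    28.09569482 -13.76411067   0.         -48.14019451
 -41.747266  ]
[0.486 0.045] [ 2.43910674e+01  2.03215183e+01 -3.06952454e+01  2.54444375e-14
 -3.89832364e+01  8.10089326e+01]
[0.563 0.066] [ 2.30706036e+01  2.64696054e+01 -1.96091640e+01  2.54444375e-14
 -4.39212306e+01  8.23293964e+01]
[ 0.509 -0.037] [ 1.41053399e+01  2.20287781e+01 -2.76931322e+01  2.54444375e-14
 -4.02780897e+01  9.12946601e+01]
[ 0.586 -0.016] [ 1.42888674e+01  2.79430714e+01 -1.68499692e+01  2.54444375e-14
 -4.52069594e+01  9.11111326e+01]
[0.486 0.045] [ 2.43910674e+01  2.03215183e+01 -3.06952454e+01 -2.54444375e-14
 -3.89832364e+01 -9.89910674e+01]
[0.563 0.066] [ 2.30706036e+01  2.64696054e+01 -1.96091640e+01 -2.54444375e-14
 -4.39212306e+01 -9.76706036e+01]
[ 0.509 -0.037] [ 1.41053399e+01  2.20287781e+01 -2.76931322e+01 -2.54444375e-14
 -4.02780897e+01 -8.87053399e+01]
[ 0.586 -0.016] [ 1.42888674e+01  2.79430714e+01 -1.68499692e+01 -2.54444375e-14
 -4.52069594e+01 -8.88888674e+01]
```

```bash
python3 - <<'E'
from workcell import env
from geo import *
from h import *
s=env.read_state()
env.move_straight([s["position"][0],s["position"][1],.38],rate=.25)
p=knob(AP);o=ori(180+AP-AW)
env.goto([*p,.36],o)
env.move_straight([*p,.16],rate=.2)
hit=env.move_straight([*p,.071],rate=.1,force_limit=8)
s=env.read_state();print(hit,s["position"],s["force"],s["clock"])
f=env.grab_frame("side");crop(f,220,120,200,150,4,"pics/s2.png")
E
```

```text
False [0.47427903 0.20407724 0.07161411] [ 0.40739621  0.35537756 -0.04075335] 6.425
```

View pics/s2.png

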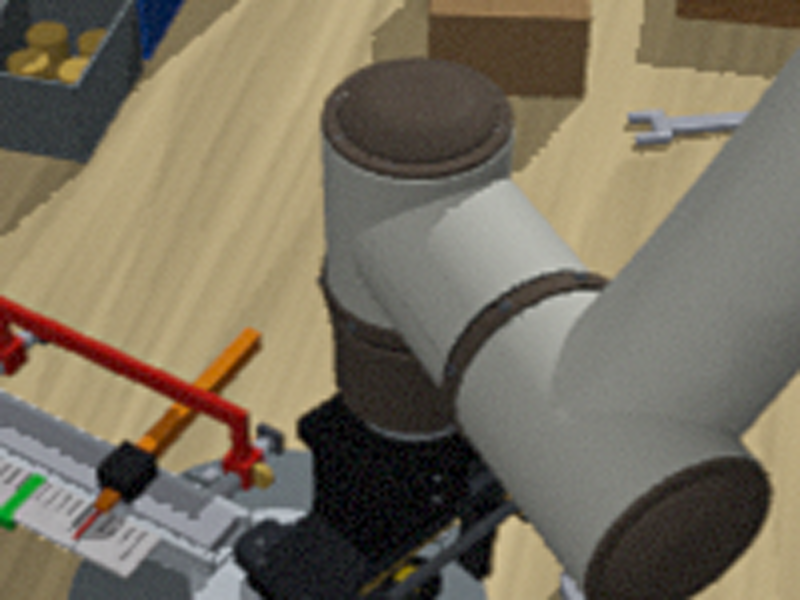

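```bash
python3 - <<'E'
from workcell import env
from geo import *
from h import *
env.gripper_to(0.0,40)
s=env.read_state();print(s["opening"],s["opening"]*87,s["position"],s["force"])
p=s["position"]
env.move_straight([p[0],p[1],p[2]+.025],rate=.06)
env.dwell(.3)
s=env.read_state();print(s["opening"]*87,s["position"],s["force"],s["clock"])
f=env.grab_frame("side");crop(f,200,170,200,150,4,"pics/s3.png")
E
```

```text
0.3774488401358806 32.83804909182161 [0.47447527 0.2045075  0.07106746] [ 2.88820504  1.8442154  -2.9175286 ]
32.482013894553596 [0.47432006 0.204365   0.09568993] [ 4.60196209  1.33507906 -8.28418599] 8.2833
```

View pics/s3.png

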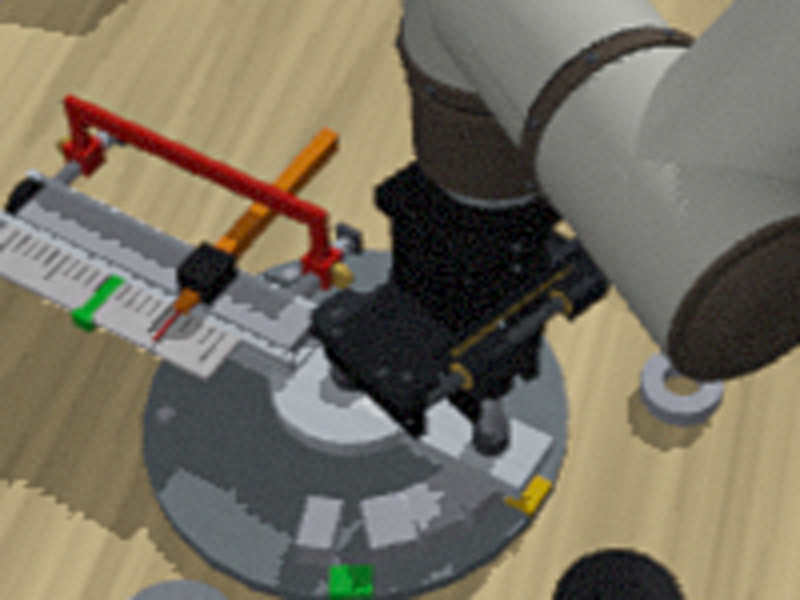

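```bash
python3 - <<'E'
from workcell import env
from geo import *
from h import *
s=env.read_state();z=s["position"][2]
for a in np.linspace(AP,AW,13)[1:]:
    env.move_straight([*knob(a),z],rotation=ori(180+a-AW),rate=.08)
    s=env.read_state();print(round(a,1),(s["position"][:2]-knob(a)).round(4),s["force"].round(1),(s["opening"]*87).round(1),s["wrist_torque"].round(2))
env.dwell(.2)
print(env.read_state()["clock"])
f=env.grab_frame("side");crop(f,180,170,200,150,4,"pics/s4.png")
f=env.grab_frame("top");crop(f,200,100,150,140,4,"pics/t4.png")
E
```

```text
Traceback (most recent call last):
AttributeError: 'float' object has no attribute 'round'
```

```bash
python3 - <<'E'
from workcell import env
from geo import *
from h import *
s=env.read_state();z=s["position"][2]
for a in np.linspace(AP,AW,13)[2:]:
    env.move_straight([*knob(a),z],rotation=ori(180+a-AW),rate=.08)
    s=env.read_state();print(round(a,1),(s["position"]-[*knob(a),z]).round(4),s["force"].round(1),round(s["opening"]*87,1),s["wrist_torque"].round(2))
env.dwell(.2)
print(env.read_state()["clock"])
f=env.grab_frame("side");crop(f,180,170,200,150,4,"pics/s4.png")
f=env.grab_frame("top");crop(f,200,100,150,140,4,"pics/t4.png")
E
```

```text
-26.8 [-0.002  -0.0019 -0.001 ] [ 0.  -3.1 -8.2] 32.7 [-0.89 -0.01 -0.43]
-31.6 [-0.003  -0.0024 -0.0014] [-3.8 -3.6 -9.1] 32.9 [-1.09  1.16 -0.65]
-36.4 [-0.0022 -0.0011 -0.001 ] [-5.8 -1.  -8.5] 32.8 [-0.17  1.52 -0.5 ]
-41.2 [-0.0022 -0.0006 -0.0009] [-6.9  0.9 -9.3] 32.7 [ 0.    1.89 -0.53]
-46.0 [-0.0017 -0.0007 -0.0008] [-6.1 -0.1 -8.4] 32.3 [-0.03  1.73 -0.61]
-50.7 [-0.0005  0.0003 -0.0002] [-4.1  1.8 -9.3] 32.7 [ 0.49  1.48 -0.45]
-55.5 [-0.001  -0.0001 -0.0003] [-6.3  1.8 -9.1] 32.9 [ 0.43  1.85 -0.6 ]
-60.3 [0.0001 0.0013 0.0002] [-5.   4.4 -8.4] 32.6 [ 1.23  1.41 -0.47]
-65.0 [-0.0007  0.0007 -0.0001] [-6.9  3.  -7.9] 32.6 [ 1.05  1.88 -0.6 ]
-69.8 [0.0008 0.0021 0.0005] [-3.9  6.3 -8.8] 32.9 [ 1.57  1.11 -0.29]
-74.6 [-0.      0.0016  0.0002] [-7.   5.5 -8.3] 32.7 [ 1.59  1.61 -0.54]
11.5333
```

View pics/s4.png

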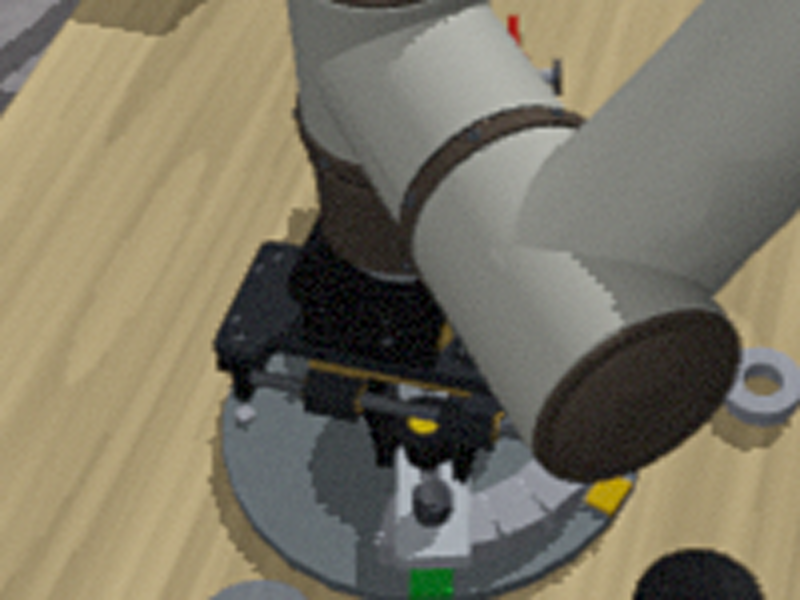

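View pics/t4.png

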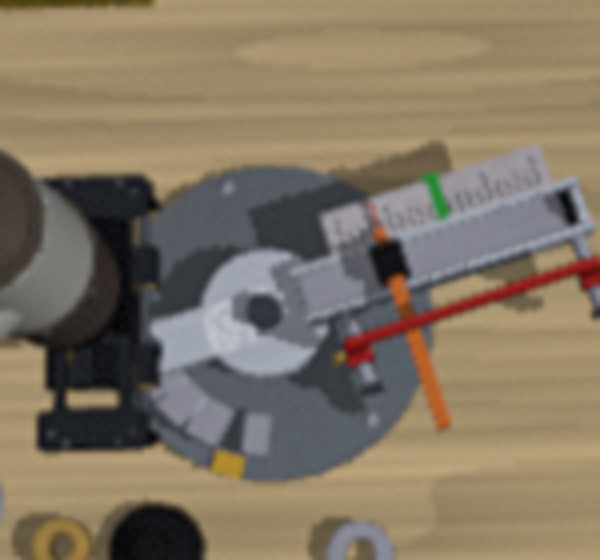

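```bash
python3 - <<'E'
from workcell import env
from geo import *
from h import *
env.gripper_to(.65)
env.dwell(.3)
s=env.read_state();print(s["position"],s["force"],s["clock"])
p=s["position"]
env.move_straight([p[0],p[1],.30],rate=.3)
f=env.grab_frame("side");crop(f,180,170,200,150,4,"pics/s5.png")
f=env.grab_frame("top");crop(f,200,100,150,140,4,"pics/t5.png")
E
```

```text
[0.53925716 0.26708451 0.09519551] [ 0.1415608   0.4048812  -0.14418532] 12.6583
```

View pics/s5.png

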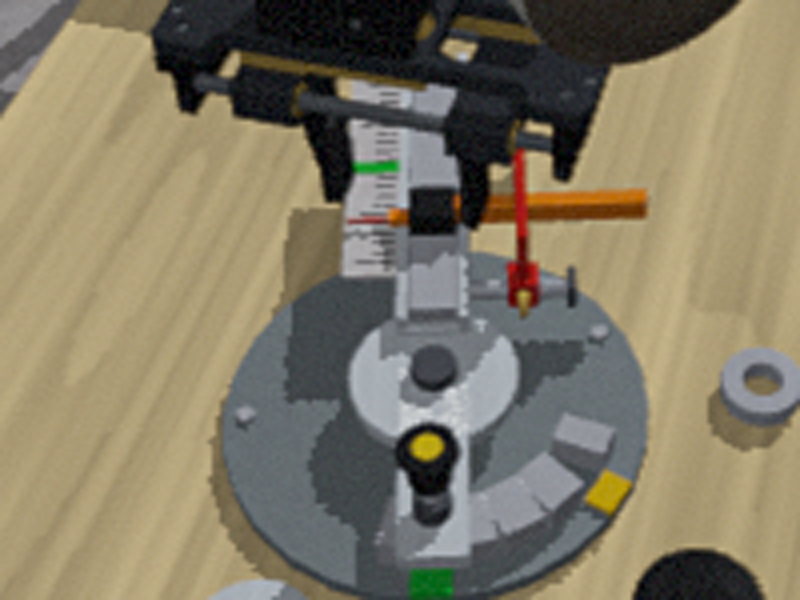

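View pics/t5.png

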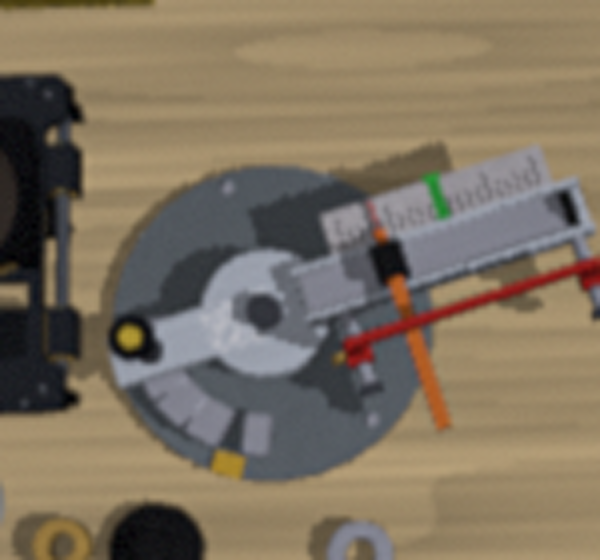

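```bash
python3 - <<'E'
from h import *
from geo import *
import pickle
F=pickle.load(open("F0.pkl","rb"))
for z in(.105,.115,.123):
    a=px2w(F["side"],180+428/4,170+446/4,z);b=px2w(F["top"],200+129/4,100+337/4,z)
    print(z,a[:2],b[:2],(a-b)[:2])
    for q in(a,b):print('  ',np.linalg.norm(q[:2]-piv),np.degrees(np.arctan2(*(piv-q[:2])[::-1])))
S=lambda x,y,z:px2w(F["side"],180+x/4,170+y/4,z)[:2]
T=lambda x,y,z:px2w(F["top"],200+x/4,100+y/4,z)[:2]
u,v=wframe()
L=lambda q:np.round([(q-piv)@u,(q-piv)@v],4)
for n,q in dict(pS=S(434,362,.056),pT=T(264,312,.056),knobS=S(428,446,.105),gbS=S(376,168,.065),ptrS=S(350,221,.067),barS=S(552,193,.083),barendS=S(646,203,.083),blkS=S(432,208,.075),gbT=T(438,196,.065),ptrT=T(370,204,.067),barT=T(421,345,.083),barendT=T(442,426,.083),blkT=T(390,260,.09),bailT1=T(350,345,.105),bailT2=T(595,266,.105)).items():print(n,q.round(4),L(q))
E
```

```text
0.105 [0.53659973 0.26738519] [0.53842942 0.26792404] [-0.00182969 -0.00053885]
   0.09602766853024296 -73.10946710751308
   0.09603061412677764 -74.24752625791827
0.115 [0.53399127 0.2740551 ] [0.53660197 0.26544114] [-0.0026107   0.00861396]
   0.10316922977433907 -72.79955634033493
   0.09416851375855712 -72.76710448245521
0.123 [0.53190449 0.27939102] [0.53514001 0.26345482] [-0.00323552  0.0159362 ]
   0.10888439542597478 -72.58090289285671
   0.09272572117350758 -71.54059818479305
pS [0.5639 0.1765] [-0.0012 -0.0003]
pT [0.5641 0.1753] [ 0.0001 -0.0005]
knobS [0.5366 0.2674] [-0.096  -0.0025]
gbS [0.6446 0.0414] [0.1506 0.0416]
ptrS [0.6449 0.0912] [0.1026 0.0551]
barS [0.5242 0.051 ] [ 0.1093 -0.0719]
barendS [0.4652 0.0448] [ 0.0997 -0.1304]
blkS [0.5958 0.0749] [0.1053 0.0034]
gbT [0.6502 0.0379] [0.1554 0.0461]
ptrT [0.6448 0.0908] [0.103  0.0549]
barT [0.53   0.0525] [ 0.1094 -0.0659]
barendT [0.468 0.038] [ 0.1069 -0.1295]
blkT [0.5946 0.0743] [0.1056 0.0022]
bailT1 [0.5277 0.1039] [ 0.0592 -0.0545]
bailT2 [ 0.5821 -0.0795] [ 0.2506 -0.0507]
```

```bash
sed -i 's/AW=-74.6/AW=-73.8/' geo.py; python3 - <<'E'
from workcell import env
from geo import *
from h import *
u,v=wframe()
p=piv+.106*u-.112*v;o=ori(AW+180)
env.goto([*p,.30],o)
env.move_straight([*p,.14],rate=.2)
hit=env.move_straight([*p,.056],rate=.1,force_limit=8)
env.gripper_to(0,18)
s=env.read_state();print(hit,p,s["position"],s["force"],s["clock"],s["opening"]*87)
f=env.grab_frame("side");crop(f,180,120,200,150,4,"pics/s6.png")
f=env.grab_frame("top");crop(f,240,100,150,140,4,"pics/t6.png")
E
```

```text
False [0.48652016 0.04246187] [0.48648693 0.0425648  0.05599806] [-1.20778972  1.09125374  0.48341511] 17.2833 11.720641029797884
```

View pics/s6.png

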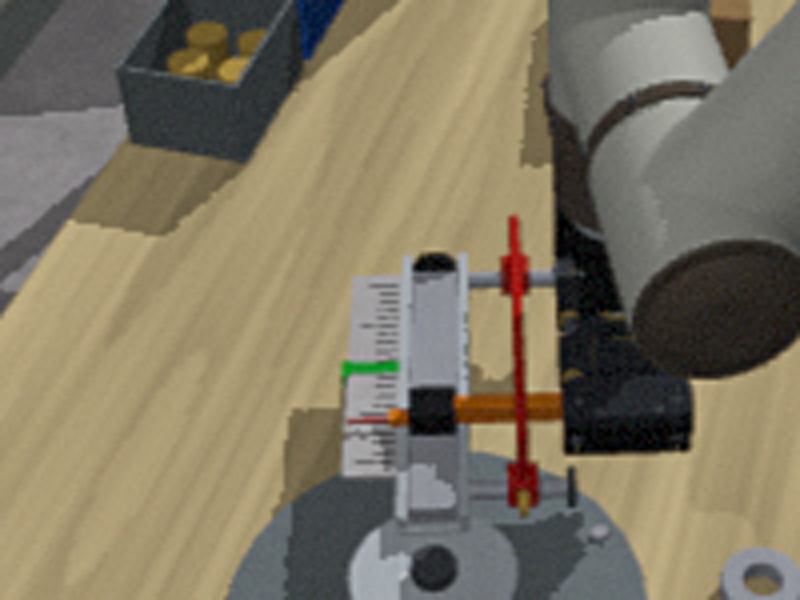

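View pics/t6.png

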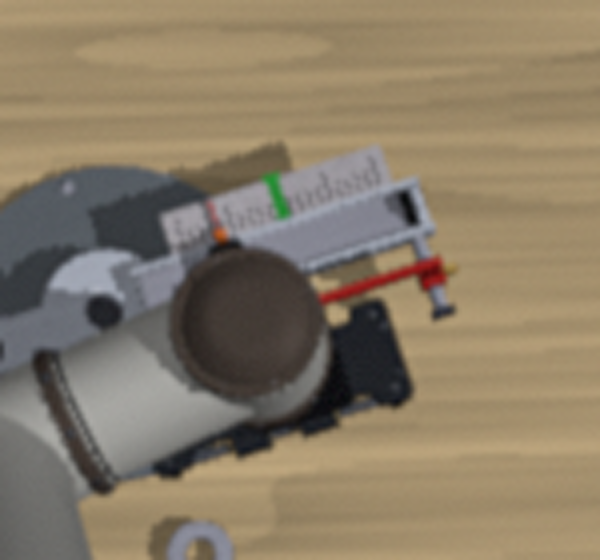

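```bash
python3 - <<'E'
from workcell import env
from geo import *
from h import *
u,v=wframe()
f=env.grab_frame("top")
T=lambda x,y,z:px2w(f,240+x/4,100+y/4,z)[:2]
print((T(277,196,.066)-T(213,218,.067))@u)
p=piv+(.106+.049)*u-.112*v
env.move_straight([*p,.056],rate=.06)
env.dwell(.2)
s=env.read_state();print(p,s["position"],s["force"],s["clock"],s["opening"]*87)
f=env.grab_frame("side");crop(f,240,170,80,60,10,"pics/s7.png")
f=env.grab_frame("top");crop(f,270,120,80,60,10,"pics/t7.png")
E
```

```text
0.05250832913086798
[ 0.50019073 -0.00459253] [ 0.50037719 -0.00429232  0.05604138] [ 2.38120007  3.13457657 -2.80851542] 18.6 11.660778092999093
```

View pics/s7.png

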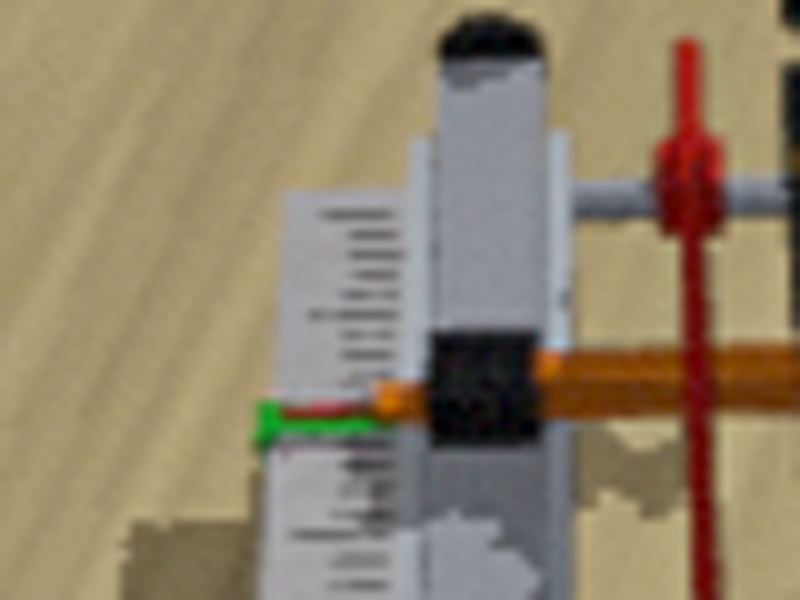

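View pics/t7.png

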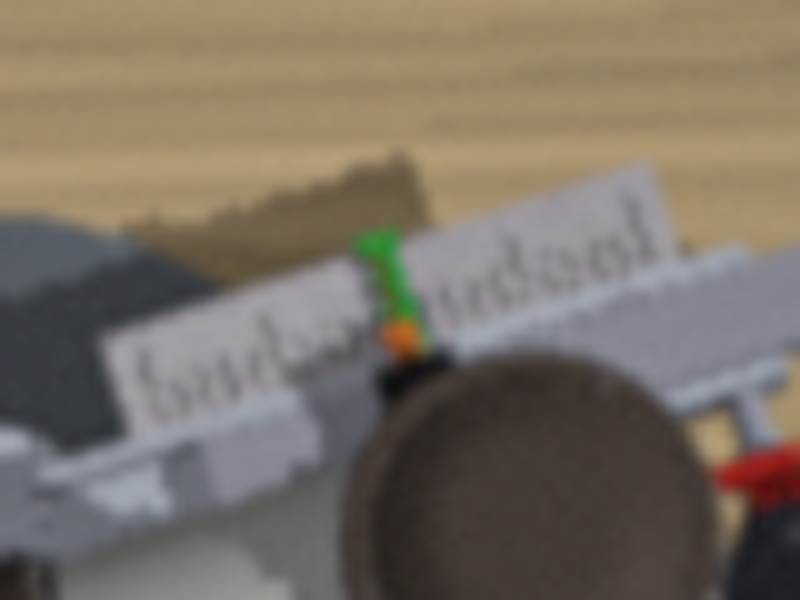

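```bash
python3 - <<'E'
from workcell import env
from geo import *
from h import *
u,v=wframe()
fs=env.grab_frame("side");ft=env.grab_frame("top")
import cv2
for n,f in(("side",fs),("top",ft)):
    im=f["image"].astype(int);b,g,r=im[...,0],im[...,1],im[...,2]
    w=np.clip(g-np.maximum(r,b)-25,0,None)*1.0
    m=np.zeros_like(w);c=w2px(f,[*(piv+.155*u+.045*v),.06]).astype(int);m[c[1]-15:c[1]+16,c[0]-15:c[0]+16]=1;w*=m
    ys,xs=np.nonzero(w>0);W=w[ys,xs];cu,cv=(xs*W).sum()/W.sum(),(ys*W).sum()/W.sum()
    print(n,cu,cv,len(xs),c)
    for z in(.055,.06,.065):
        q=px2w(f,cu,cv,z)[:2];print(z,((q-piv)@u).round(4),((q-piv)@v).round(4))
    w=np.clip(r-np.maximum(g,b)-25,0,None)*m
    for y,x in zip(*np.nonzero(w>15)):
        q=px2w(f,x,y,.067)[:2];print((x,y),im[y,x],((q-piv)@u).round(4),((q-piv)@v).round(4))
for t in["pointer","green_band"]:
  for f in(fs,ft):
    for d in env.search_frame(f,t)[:1]: print(t,d["score"],((np.array(d["xyz"])[:2]-piv)@u).round(4),((np.array(d["xyz"])[:2]-piv)@v).round(4),d["xyz"])
E
```

```text
side 269.7239475500345 211.8833678398896 28 [272 212]
0.055 0.1616 0.0518
0.06 0.1568 0.0512
0.065 0.1519 0.0506
(np.int64(278), np.int64(208)) [ 71 122 181] 0.1634 0.0295
(np.int64(279), np.int64(208)) [ 78 124 181] 0.1633 0.0268
(np.int64(280), np.int64(208)) [ 89 124 172] 0.1632 0.0242
(np.int64(277), np.int64(209)) [103 120 161] 0.1598 0.0319
(np.int64(278), np.int64(209)) [ 26 108 190] 0.1597 0.0293
(np.int64(279), np.int64(209)) [ 13 105 181] 0.1596 0.0267
(np.int64(280), np.int64(209)) [ 26  79 142] 0.1595 0.0241
(np.int64(281), np.int64(209)) [ 11  64 122] 0.1595 0.0215
(np.int64(271), np.int64(210)) [114 107 168] 0.1567 0.0474
(np.int64(272), np.int64(210)) [111 105 166] 0.1566 0.0448
(np.int64(273), np.int64(210)) [103  99 159] 0.1565 0.0422
(np.int64(274), np.int64(210)) [ 86  78 133] 0.1564 0.0396
(np.int64(277), np.int64(210)) [ 33  85 136] 0.1562 0.0318
(np.int64(278), np.int64(210)) [ 19 108 193] 0.1561 0.0292
(np.int64(279), np.int64(210)) [  6 100 182] 0.156 0.0266
(np.int64(280), np.int64(210)) [ 11  72 136] 0.1559 0.024
(np.int64(281), np.int64(210)) [ 11  65 124] 
[... 697 characters left out ...]
0.1516 0.0347
(np.int64(310), np.int64(152)) [ 40 108 150] 0.1545 0.0337
(np.int64(308), np.int64(153)) [ 65  88 134] 0.1477 0.0326
(np.int64(309), np.int64(153)) [ 41  88 165] 0.1506 0.0316
(np.int64(310), np.int64(153)) [ 33  94 176] 0.1536 0.0307
(np.int64(311), np.int64(153)) [ 51 108 155] 0.1565 0.0297
(np.int64(309), np.int64(154)) [ 42  77 141] 0.1497 0.0286
(np.int64(310), np.int64(154)) [ 29  76 147] 0.1526 0.0277
(np.int64(311), np.int64(154)) [ 45  91 137] 0.1556 0.0267
(np.int64(310), np.int64(155)) [28 53 96] 0.1517 0.0246
pointer 0.76 0.1591 0.001 [0.6098, 0.023, 0.0608]
pointer 0.71 0.2461 -0.0508 [0.5844, -0.075, 0.0992]
green_band 0.17 0.1059 -0.0468 [0.5491, 0.0607, 0.1012]
```

```bash
python3 - <<'E'
from workcell import env
from geo import *
from h import *
u,v=wframe()
p=piv+(.106+.0525)*u-.112*v
env.move_straight([*p,.056],rate=.03)
env.dwell(.4)
s=env.read_state();print((s["position"][:2]-piv)@u,(s["position"][:2]-piv)@v,s["force"],s["clock"],s["opening"]*87)
f=env.grab_frame("side");crop(f,240,170,80,60,10,"pics/s8.png")
f=env.grab_frame("top");crop(f,270,120,80,60,10,"pics/t8.png")
E
```

```text
0.15846497470020102 -0.11197740952208957 [ 3.87441388  3.98812514 -1.82004813] 19.6667 11.923440572749577
```

View pics/s8.png

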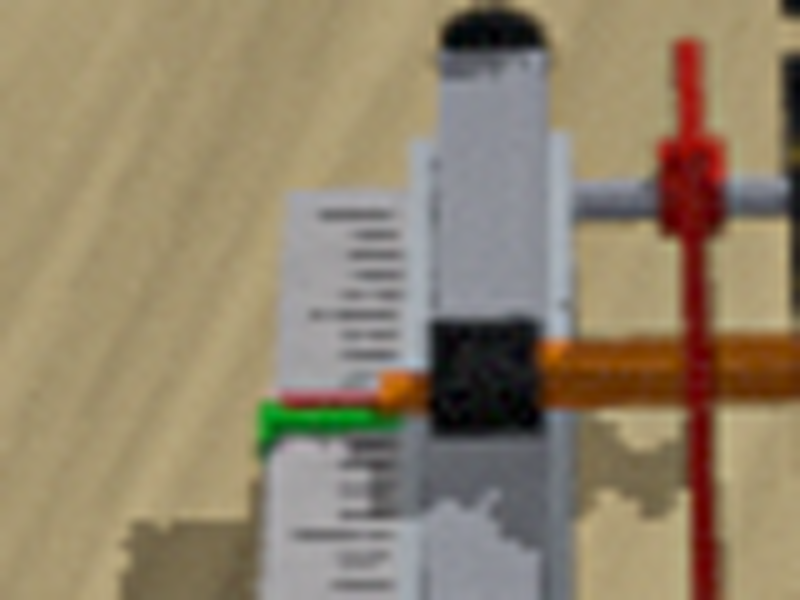

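View pics/t8.png

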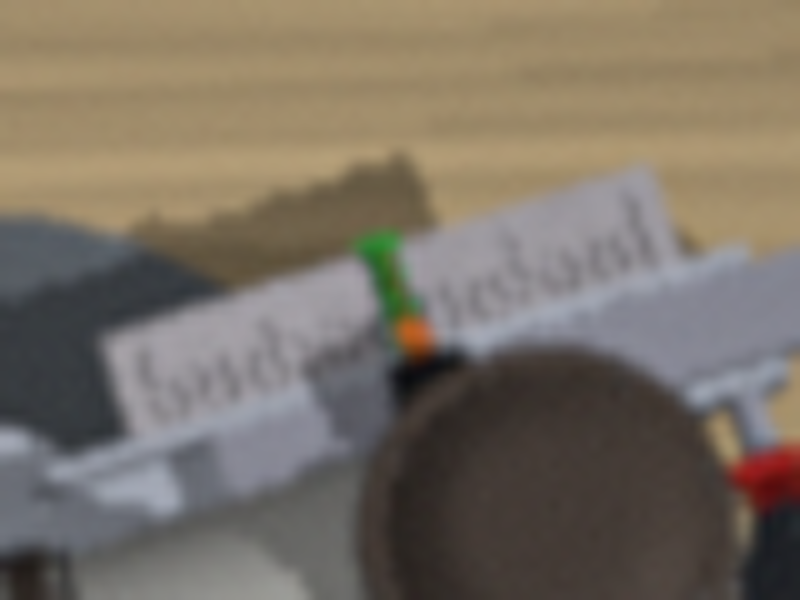

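```bash
python3 - <<'E'
from workcell import env
from geo import *
from h import *
u,v=wframe()
acc=[env.grab_frame("top") for _ in range(6)];f=acc[0]
im=np.mean([a["image"].astype(float) for a in acc],0);b,g,r=im[...,0],im[...,1],im[...,2]
for y in range(142,152):
    xs=np.arange(303,317);print(y,[f"{int(r[y,x])}/{int(g[y,x])}/{int(b[y,x])}" for x in range(304,314)])
E
```

```text
142 ['112/96/74', '112/96/74', '110/97/73', '107/98/72', '106/100/70', '106/100/70', '110/96/73', '112/98/77', '113/101/82', '132/119/102']
143 ['109/96/72', '103/101/70', '92/109/66', '81/116/64', '74/123/61', '83/122/66', '112/113/90', '127/118/109', '132/124/120', '144/139/139']
144 ['99/94/67', '87/111/67', '60/121/54', '48/129/51', '53/135/53', '80/138/80', '126/139/124', '147/143/145', '150/145/149', '154/151/157']
145 ['110/104/92', '105/116/96', '62/109/64', '41/109/40', '65/112/44', '98/122/87', '141/146/143', '157/154/160', '157/152/159', '157/153/159']
146 ['146/140/144', '141/138/141', '102/112/105', '51/100/54', '59/105/40', '92/110/74', '128/145/131', '155/155/159', '157/153/160', '156/152/158']
147 ['161/156/163', '160/155/163', '136/135/139', '73/103/79', '48/95/36', '79/101/56', '110/136/111', '151/153/155', '157/153/160', '154/151/157']
148 ['162/158/165', '163/159/166', '148/147/152', '86/106/92', '47/89/38', '73/93/42', '105/116/93', '143/142/145', '153/149/156', '149/145/151']
149 ['158/154/161', '162/158/164', '154/150/156', '107/115/112', '53/98/55', '59/104/38', '86/102/66', '109/123/111', '133/134/138', '143/140/146']
150 ['156/153/159', '159/155/162', '157/151/158', '127/129/131', '67/103/75', '47/98/38', '71/98/47', '81/116/81', '114/121/119', '146/143/150']
151 ['153/148/154', '155/150/156', '146/142/148', '114/116/118', '68/96/76', '62/90/40', '99/92/38', '107/101/58', '123/110/103', '149/145/152']
```

```bash
python3 - <<'E'
from workcell import env
from geo import *
from h import *
u,v=wframe()
def rep(t):
    s=env.read_state();q=s["position"][:2]-piv;print(t,(q@u).round(4),(q@v).round(4),"F u,v,z",(s["force"][:2]@u).round(1),(s["force"][:2]@v).round(1),s["force"][2].round(1),round(s["clock"],2),round(s["opening"]*87,1))
x=.1575
env.move_straight([*(piv+x*u-.112*v),.056],rate=.03);env.dwell(.3);rep("back")
for y in(-.10,-.085,-.072):
    env.move_straight([*(piv+x*u+y*v),.056],rate=.03);rep(y)
f=env.grab_frame("side");crop(f,240,170,80,60,10,"pics/s9.png")
f=env.grab_frame("top");crop(f,270,120,80,60,10,"pics/t9.png")
E
```

```text
back 0.1575 -0.1121 F u,v,z -3.7 3.0 -2.0 20.62 11.9
-0.1 0.1583 -0.1093 F u,v,z -3.7 -15.0 17.5 21.17 11.9
-0.085 0.1582 -0.1021 F u,v,z -2.4 -22.1 11.3 21.82 11.9
-0.072 0.158 -0.0924 F u,v,z -2.8 -25.6 5.2 22.4 11.4
```

View pics/s9.png

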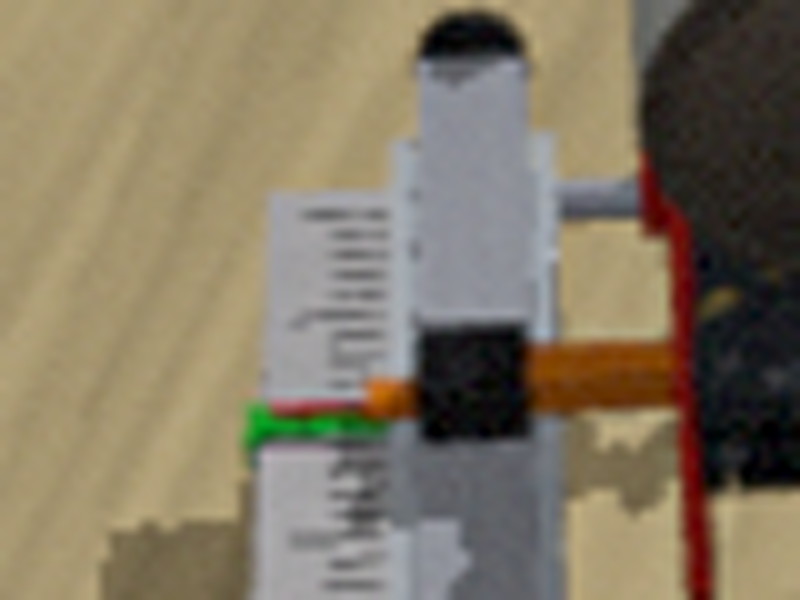

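View pics/t9.png

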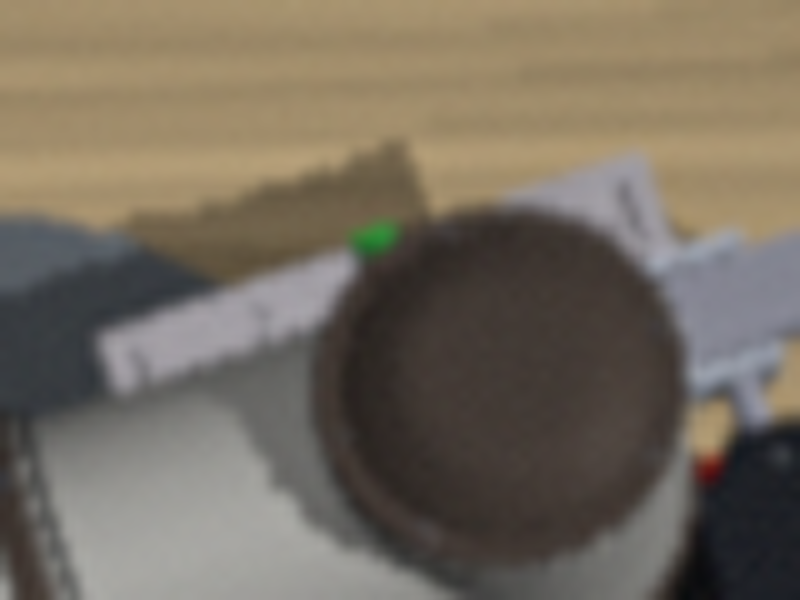

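```bash
python3 - <<'E'
from workcell import env
from geo import *
from h import *
u,v=wframe()
def rep(t):
    s=env.read_state();q=s["position"][:2]-piv;print(t,(q@u).round(4),(q@v).round(4),"F u,v,z",(s["force"][:2]@u).round(1),(s["force"][:2]@v).round(1),s["force"][2].round(1),round(s["clock"],2),round(s["opening"]*87,1))
x=.1575
env.move_straight([*(piv+x*u-.088*v),.056],rate=.05);rep("b")
env.gripper_to(0,8);env.dwell(.2);rep("g8")
for y in(-.08,-.072):
    env.move_straight([*(piv+x*u+y*v),.056],rate=.03);rep(y)
env.dwell(.3);rep("w")
f=env.grab_frame("side");crop(f,240,170,80,60,10,"pics/s10.png")
E
```

```text
b 0.1571 -0.0933 F u,v,z -3.0 -4.6 -25.3 22.97 11.9
g8 0.1576 -0.0901 F u,v,z -3.5 -6.1 -10.2 23.38 12.2
-0.08 0.1579 -0.0843 F u,v,z -3.5 -11.4 -3.1 23.8 12.0
-0.072 0.158 -0.0761 F u,v,z -3.2 -10.7 -1.9 24.22 12.3
w 0.158 -0.0761 F u,v,z -2.0 -10.6 -1.9 24.52 12.1
```

View pics/s10.png

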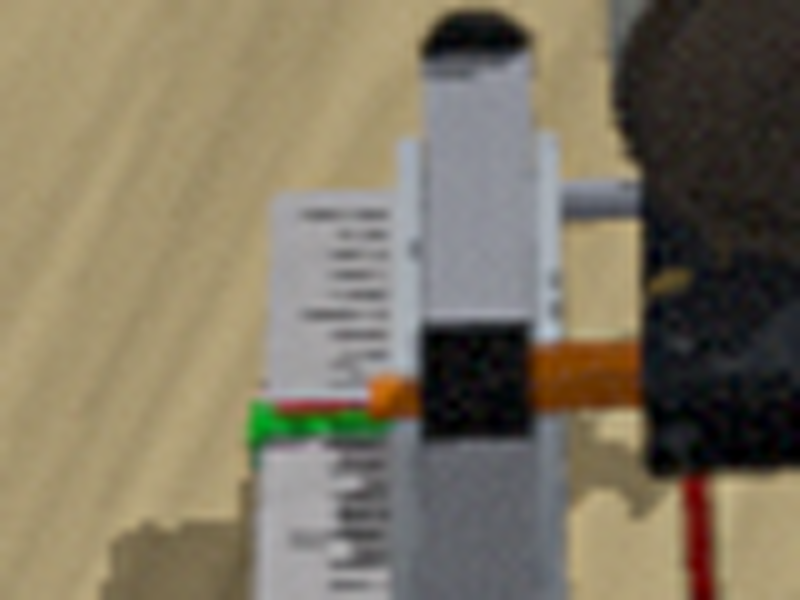

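```bash
python3 - <<'E'
from workcell import env
from geo import *
from h import *
u,v=wframe()
def rep(t):
    s=env.read_state();q=s["position"][:2]-piv;print(t,(q@u).round(4),(q@v).round(4),"F u,v,z",(s["force"][:2]@u).round(1),(s["force"][:2]@v).round(1),s["force"][2].round(1),round(s["clock"],2),round(s["opening"]*87,1))
x=.1572
for y in(-.066,-.06,-.054,-.048):
    env.move_straight([*(piv+x*u+y*v),.056],rate=.03);rep(y)
f=env.grab_frame("side");crop(f,240,170,80,60,10,"pics/s11.png")
E
```

```text
-0.066 0.1578 -0.0701 F u,v,z -2.5 -11.1 -0.8 24.92 12.3
-0.06 0.1578 -0.0644 F u,v,z -2.9 -12.0 -0.6 25.27 12.1
-0.054 0.1577 -0.0588 F u,v,z -4.1 -12.7 0.9 25.62 11.9
-0.048 0.1576 -0.0526 F u,v,z -4.8 -12.0 0.9 25.97 12.6
```

View pics/s11.png

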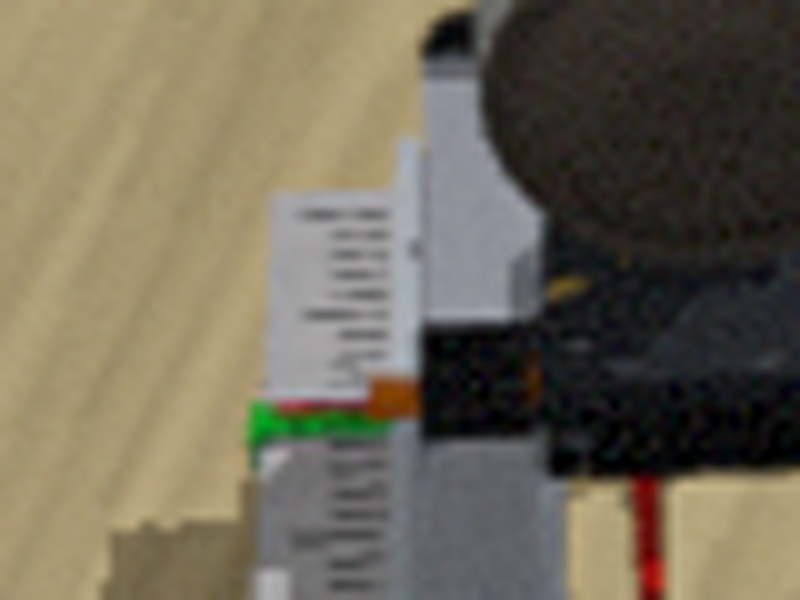

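```bash
python3 - <<'E'
from workcell import env
from geo import *
from h import *
u,v=wframe()
def rep(t):
    s=env.read_state();q=s["position"][:2]-piv;fv=s["force"][:2]@v;print(t,(q@u).round(4),(q@v).round(4),"F u,v,z",(s["force"][:2]@u).round(1),fv.round(1),s["force"][2].round(1),round(s["clock"],2),round(s["opening"]*87,1));return fv
x=.1572
for y in np.arange(-.045,-.026,.003):
    env.move_straight([*(piv+x*u+y*v),.056],rate=.03)
    if rep(y.round(4))<-22:break
env.dwell(.4);rep("w")
f=env.grab_frame("side");crop(f,240,170,80,60,10,"pics/s12.png");cv2.imwrite("pics/s12f.png",f["image"])
f=env.grab_frame("top");crop(f,200,100,150,140,4,"pics/t12.png")
E
```

```text
-0.045 0.1575 -0.0497 F u,v,z -4.7 -12.3 1.2 26.27 12.3
-0.042 0.1575 -0.0467 F u,v,z -4.7 -12.2 0.9 26.52 12.3
-0.039 0.1574 -0.0437 F u,v,z -4.0 -12.8 0.7 26.77 12.2
-0.036 0.1574 -0.0415 F u,v,z -5.0 -13.9 2.7 27.02 12.7
-0.033 0.1574 -0.0413 F u,v,z -5.3 -21.2 6.3 27.27 11.9
-0.03 0.1575 -0.0412 F u,v,z -6.7 -25.9 11.1 27.52 12.4
w 0.1575 -0.0412 F u,v,z -5.0 -27.2 11.1 27.92 12.3
```

View pics/s12.png

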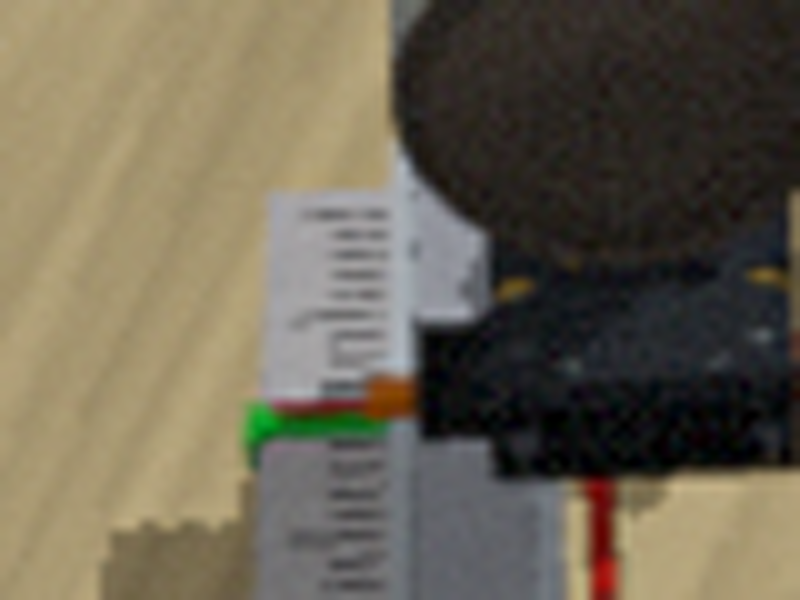

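View pics/s12f.png

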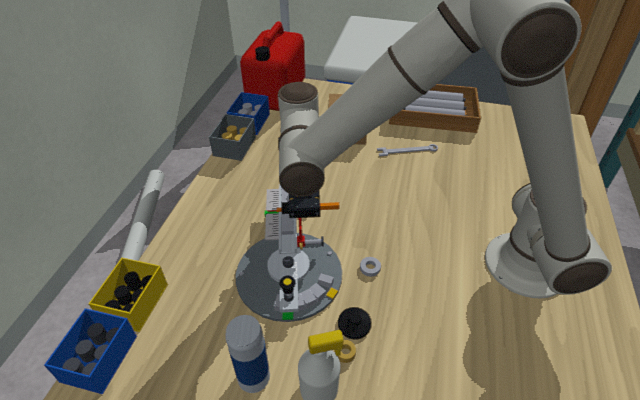

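View pics/t12.png

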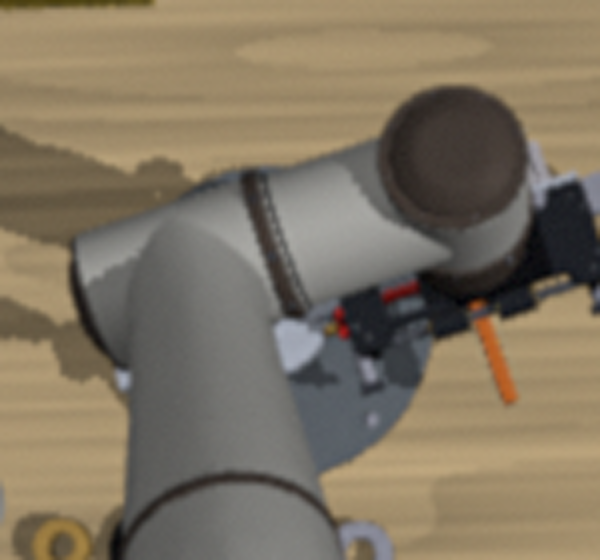

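```bash
python3 - <<'E'
from workcell import env
from geo import *
from h import *
u,v=wframe()
def rep(t):
    s=env.read_state();q=s["position"][:2]-piv;fv=s["force"][:2]@v;print(t,(q@u).round(4),(q@v).round(4),"F u,v,z",(s["force"][:2]@u).round(1),fv.round(1),s["force"][2].round(1),round(s["clock"],2),round(s["opening"]*87,1));return fv
env.move_straight([*(piv+.1582*u-.035*v),.056],rate=.02);env.dwell(.6);rep("w")
f=env.grab_frame("side");crop(f,240,170,80,60,10,"pics/s13.png");crop(f,180,170,200,150,4,"pics/s13b.png")
E
```

```text
w 0.1575 -0.0415 F u,v,z -9.4 -16.1 3.3 29.02 12.1
```

View pics/s13.png

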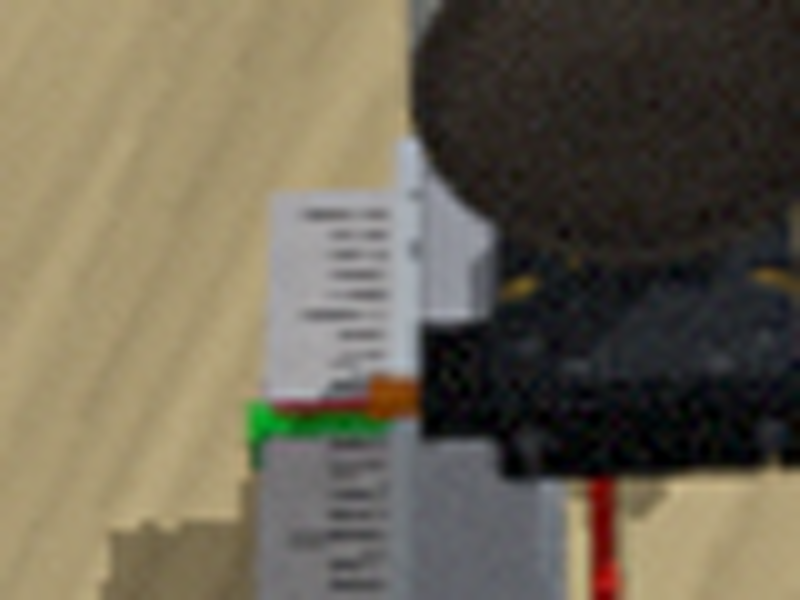

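View pics/s13b.png

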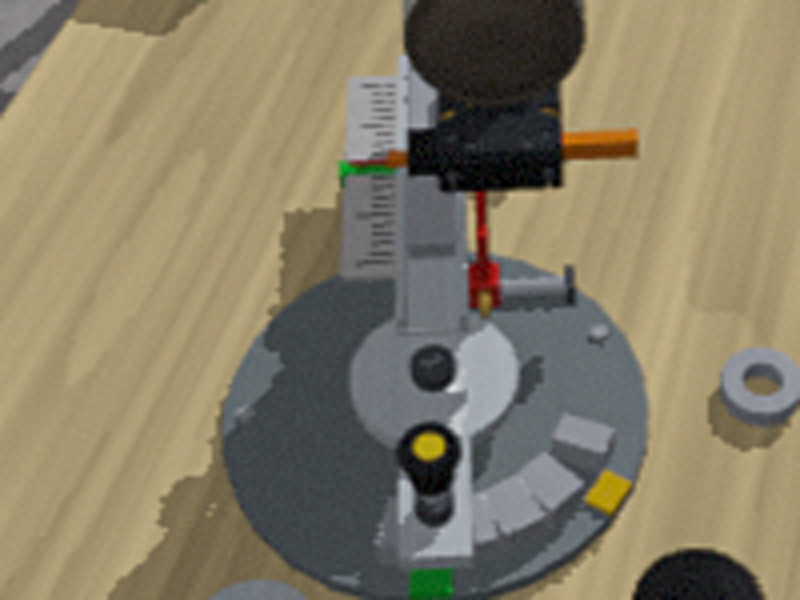

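```bash
python3 - <<'E'
from workcell import env
env.dwell(.3);s=env.read_state();print(s["position"],s["force"],s["qvel"].round(3),s["clock"])
env.close_job()
E
```

```text
[0.5686177  0.01267187 0.05683404] [-18.71085897   4.40697251   3.53966827] [-0.053  0.085 -0.003  0.001 -0.028  0.041] 29.375
the job is handed in; nothing more can be done
```

The gauge is in use and the job was handed in at 29.4 s; no verdict is reported back, so success is judged only from my own checks.

- **Knob and head:** I lifted the knob 25 mm at the parked notch, swung the head to the green tab and released the knob. Comparing both cameras put the cap top at 105 mm, which is fully home. A small turn of the head within the notch play showed later, while the bar was being pushed. I estimated it at about 0.02 rad against the 0.05 allowed.
- **Leg and pointer:** I drew the leg out about 52 mm with the crossbar gripped, and the pointer stood on the green band in the pictures. My two measurements disagreed slightly: the top view put it 1 to 2 mm outside the middle, and the side view 0 to 1 mm inside. I therefore set it back by about 1 mm. After the push the side view put it 0.4 to 2 mm inside, and the arm blocked the top view. A last outward nudge hardly moved the leg. All of these are within the 5 mm limit.
- **Bail:** With an 18 N grip, friction along the bar was too high and the arm lagged by about 20 mm, so I cut the grip to 8 N and slid on. The bail moved about 26 to 27 mm and then stopped firmly, with the force rising while the position stayed the same, so it is against its stop. I judged this from the force and the pictures, as the bail's joint value cannot be read.
- **At hand-in:** The fingers were still closed on the 12 mm crossbar with an 8 N grip, pushing the bail with about 16 N, and the arm was practically at rest. In the pictures the nearby loose things looked undisturbed.

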